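Free the mould from the ratchet clamp

ROBOT

A 6-joint arm with a two-finger parallel gripper is mounted at the origin on the work surface. World frame = base frame: x ahead of the robot, y to its left, z up, the work surface at z = 0. Lengths are in m, angles in rad, forces in N, time in s.
With the tool pointing down it reaches from about 0.325 to 0.775 m from the base axis. Payload 5.5 kg.
Tool frame: the origin (TCP) lies midway between the tips of the shut fingers; the grasp point (between the pads) lies 19 mm behind it; z points along the fingers, y is the line along which they close (so a half turn about z gives the same grasp; the last joint's range is limited). The gripper opens to 88 mm and grips with 3 to 60 N. Pads are 20 mm wide; open, the fingers measure 115 mm over their backs; the gripper's body (75 mm by 178 mm) begins 61 mm behind the grasp point.
Start: joints at [-1.201, 0.091, 1.231, -0, 1.82, -0.057], TCP at [0.248, -0.546, 0.223] pointing down, gripper open.
Joint ranges: [-2.87, 2.87], [-0.86, 2.18], [0.17, 2.46], [-1.51, 4.65], [0.06, 2.69], [-2.65, 2.65]. Speed limits (rad/s): [2.57, 2.57, 3.01, 3.14, 3.14, 3.14].

INTERFACE

Orientations are given as a unit quaternion [w, x, y, z].
In Python, from plant import get_state, cams, sign_off gives the robot as it stands. The module is installed in compiled form; this text tells all that it offers.
- The arm moves only by the shell command python3 -m pendant 'ROWS'. ROWS is JSON, a list of rows, each an object of numbers: "dx", "dy", "dz": the shift along the tool's x, y, z in cm; "rx", "ry", "rz": the turn, a rotation vector about the tool's x, y, z in rad; "gripper": the opening, from 0 (shut) to 1 (fully open). In form: [{"dx": .., "dy": .., "dz": .., "rx": .., "ry": .., "rz": .., "gripper": ..}, ...]. A call has 1 to 5 rows; each row shifts and turns the commanded pose from where the row before left it, along the tool's axes as they then stand; what a row does not reach is not made up. A row lasts 1/10 s, in which the tool goes at most 50 mm and 8.59 degrees, less where a joint would pass 70% of its speed; a pose out of reach is approached as far as the arm can. A call with a gripper value outside its range is refused whole. The fingers move at their own pace and stop on an object; the grip force is fixed at half the most. Time passes only in rows, so rows that do not move let the fingers close. It gives the time, the measured TCP pose, the force, the opening and the grip force at its end, in the units of the state.
- get_state(): the state, without advancing time (a new reading comes with each control period).
- cams.get_image(name): name is "side" or "top" or "wrist"; returns (picture, depth): 384x512x3 uint8, blue, green, red; 384x512 float32, m along the optical axis (not along the pixel's ray), 0 where there is no reading.
- cams.camera_params(name): a dict with "vfov" (degrees; the focal length in pixels is half the picture's height over the tangent of half this angle, whatever the lens; pixels are square), "cx", "cy" (the principal point, pixels), "distortion" ([k1, k2, p1, p2, k3] as OpenCV has them; the pictures are not rectified), "extrinsics" (4x4, takes a point from world to camera coordinates). Camera axes: x right, y up, looking along -z (the intrinsics and any distortion apply to the point x, -y, -z); pixel columns grow to the right and rows downward; lengths in m; the calibration is good to about 2 mm. A picture is of the moment at which its call begins: read the wrist's pose just before it. camera_params takes no time and is no camera call; for the wrist camera it gives the pose at the moment of the call.
- sign_off(): hands the job in; it is judged then, once.
The state is a dict: "time": time; "q": joint angles; "qvel": joint speeds; "effort": joint torques, N m; "tool_pos": TCP position; "tcp_rot": TCP orientation; "ft_force": force on the tool from outside, world axes, zero at the start; "torque": the same for the moment, N m; "opening": finger opening in m; "grasp_force": force on a finger pad.
Only numpy, scipy, OpenCV 4.12 (cv2) and the standard library are available. Lean on these libraries where they do the work, as an engineer would, in place of code of your own. Each camera call takes 0.05 s, during which the arm holds its last target. There are 200 camera calls.

TASK

The casting has set: squeeze the sprung lever on the mould clamp's sliding jaw against its grip so that the ratchet pawl lifts, slide the jaw all the way back up the slope to its stop, and let the lever go. Then take the plaster mould out and stand it, pour hole up, in the middle of the free half of the ware board, square to the board, setting it down gently. Leave the bowl, the jar and the mug where they are, and leave the jaw back.

Things in the scene. Friction and masses are not known exactly. Their poses are not given: they have to be found in the camera images.
- mould: White closed plaster mould, a solid block 60 (own x) x 110 (own y) x 50 mm (own z), about 0.4 kg, with a grey seam and a dark 26 mm pour hole on top. Origin: centre of its underside; z points out of its top. At the start it lies on the clamp's bed and leans 30 degrees with it, its 60 mm side along the slope, between two fence stubs below and the sliding jaw above.
- bed_seat (a point): Point on the surface of the clamp's bed (fixed plywood, 300 x 140 mm, sloping 30 degrees) under the middle of the clamped mould. Own x points straight up the slope, along which the jaw slides; y is level, across the bed; z is square to the bed, out of it.
- fence (a point): Midpoint, on the bed's surface, between the two fence stubs that the mould's lower face rests on; axes as bed_seat, 30.5 mm down the slope from it. The stubs are 30 mm high and leave a clear gap of 70 mm between them in the middle, where a finger fits.
- jaw_grip (a point): Point to squeeze at, moving with the sliding aluminium jaw; axes as bed_seat; 74 mm off the bed, 104.5 mm up the slope from bed_seat when shut; midway between the outer faces of grip and lever bar once squeezed. The fixed black grip is an upright plate 40 mm wide (y), 10 mm thick, its outer face 14 mm down the slope (-x) from here, its top 14 mm above. Squeeze along x.
- lever_bar (a point): Middle of the lever's black round cross bar, 12 mm thick, 48 mm long along y, up the slope of the grip. At rest 28 mm up the slope from jaw_grip (48 mm over the outer faces of grip and bar; open to about 70 mm), squeezed fully about 8 mm (28 mm over both) and 4 mm higher.
- jaw_lip (a point): Middle of the lower edge of the jaw's lip, which hooks 12 mm over the mould's top while the jaw is shut so that it cannot come out; the lip's top is 60 mm off the bed. The jaw's face that presses on the mould is 12 mm up the slope of it, 100 mm wide. Between lip and grip some 48 mm are free for a finger.
- pawl (a joint): Angle (rad) of the sprung pawl lever: 0 at rest with the pawl in the rack (up to 0.17 when it comes to rest on a tooth), 0.34 squeezed fully; clear of the teeth above 0.2. Squeezing takes about 3 N at the bar to start and 5 N when full; it springs back when let go.
- jaw (a joint): Travel (m) of the sliding jaw up the slope: 0 shut against the mould, 0.08 fully back at its stop. With the pawl in the rack it can go back by 3 mm of play only. It slides stiffly (about 6 N up the slope) and stays where it is left.
- board: Fixed wooden ware board, 300 (own x) x 170 (own y) mm, its top 20 mm above the table, level. Origin: centre of its underside. A bowl stands on its -x half; its +x half is free.
- free_spot (a point): Centre of the board's free half, on its top surface; axes as the board's.
- bowl: White bowl, 100 mm wide, 45 mm high, on the other half of the board, its middle about 160 mm from free_spot. Origin: centre of its underside. Leave alone.
- jar: Closed glaze jar, 72 mm wide, 85 mm high, on the table. Origin: centre of its underside. Leave alone.
- mug: Red mug, 80 mm wide, 90 mm high, on the table. Origin: centre of its underside. Leave alone.

How it is judged:
On the way, in this order (a step that is already met when the one before it is completed fails the run):
1. the lever is squeezed so that the pawl lifts, the mould still in the clamp (value of joint pawl above 0.22 rad and contact force between the fingers and pawl above 1 N and value of joint jaw below 0.02 m and distance of mould from where it was at the start of the episode below 0.02 m), for 0.1 s.
2. the jaw is slid back at least 70 mm, the mould still in the clamp (value of joint jaw above 0.07 m and distance of mould from where it was at the start of the episode below 0.03 m), for 0.1 s.
3. the lever is let go with the jaw back and the mould still in the clamp (all of step 2 and value of joint pawl below 0.22 rad and contact force between the fingers and jaw below 0.1 N), for 0.2 s.
At the end, for the whole second after the job is handed in: The mould stands flat and pour hole up on the ware board, its middle within 30 mm of the middle of the free half, square to the board within 15 degrees (either side along), released and still, not touching the bowl; the jaw is at least 70 mm back (within 10 mm of its stop) and its lever is let go (horizontal distance between mould and free_spot below 0.03 m and z of mould in the frame of free_spot between -0.004 and 0.004 m and angle between mould's own z axis and vertical below 0.06 rad and (angle between the x axis of mould and the x axis of board, either way round below 0.26 rad or angle between the x axis of mould and the y axis of board, either way round below 0.26 rad) and linear speed of mould below 0.01 m/s and contact force between mould and bowl below 0.1 N and value of joint jaw above 0.07 m and value of joint pawl below 0.22 rad).
It fails at once if the bowl, the jar or the mug is moved more than 15 mm (distance of any of bowl, jar, mug from where it was at the start of the episode above 0.015 m).
It fails at once if the mould is banged down on the board (over 45 N) (contact force between mould and board above 45 N).
It fails at once if the mould is dropped: let go more than 8 mm above the free half of the board (horizontal distance between mould and free_spot below 0.09 m and z of mould in the frame of free_spot above 0.008 m and contact force between the fingers and mould below 0.1 N).
It also fails if it takes over 53 s, if anything falls off the work surface, if the arm or the gripper's body presses on something with over 40 N, if the wrist force passes 120 N, or if a joint passes its speed limit or range.

## Working session

There is one attempt and no reset: what is moved stays moved. The work goes in short steps, Python scripts to look and compute and a shell command to move; the robot and the scene stay as the last step left them, time stands still between calls to the robot, and variables do not carry over. Pictures are saved under pics/ and viewed, at most 10 in all, crops included, and the job is handed in when it is done.

```bash
mkdir -p pics; cat > h.py <<'E'
import numpy as np, cv2
from plant import get_state, cams, sign_off
from scipy.spatial.transform import Rotation as R
def K(p):
    f=192/np.tan(np.radians(p["vfov"])/2); return np.array([[f,0,p["cx"]],[0,f,p["cy"]],[0,0,1]])
def snap(n,tag):
    p=cams.camera_params(n); im,d=cams.get_image(n); cv2.imwrite(f"pics/{tag}.png",im)
    np.savez(f"{tag}.npz",d=d,E=np.array(p["extrinsics"]),K=K(p),D=np.array(p["distortion"],float),im=im)
def ray(z,uv):
    n=cv2.undistortPoints(np.array([[uv]],float),z["K"],z["D"])[0,0]; return np.array([n[0],-n[1],-1.])
def pt(z,uv):  # depth point
    u,v=map(int,np.round(uv)); d=z["d"][v-1:v+2,u-1:u+2]; d=np.median(d[d>0]) if (d>0).any() else np.nan
    return (np.linalg.inv(z["E"])@np.r_[ray(z,uv)*d,1])[:3]
def plane(z,uv,h):
    Ei=np.linalg.inv(z["E"]); r=Ei[:3,:3]@ray(z,uv); return Ei[:3,3]+r*(h-Ei[2,3])/r[2]
def tri(obs):
    A=np.zeros((3,3));b=np.zeros(3)
    for z,uv in obs:
        Ei=np.linalg.inv(z["E"]); r=Ei[:3,:3]@ray(z,uv); r/=np.linalg.norm(r); P=np.eye(3)-np.outer(r,r); A+=P;b+=P@Ei[:3,3]
    return np.linalg.solve(A,b)
def proj(z,X):
    c=z["E"]@np.r_[X,1]; return cv2.projectPoints(np.array([[c[0],-c[1],-c[2]]]),np.zeros(3),np.zeros(3),z["K"],z["D"])[0].ravel()
L=lambda t:dict(np.load(t+".npz"))
E
python3 - <<'E'
from h import *
snap("top","top0");snap("side","side0")
print(get_state())
for n in("top","side"):
    z=L(n+"0");print(n,np.linalg.inv(z["E"])[:3,3].round(3),z["D"])
E
```

```text
{'time': 0.1, 'q': array([-1.20069398e+00,  9.17786841e-02,  1.23173118e+00, -2.04478314e-05,
        1.81982494e+00, -5.67136843e-02]), 'qvel': array([-0.0012072 ,  0.00044283, -0.002613  ,  0.00071335, -0.00178844,
       -0.00212661]), 'effort': array([ 3.88478904e-03, -4.47857559e+01, -4.07569778e+01,  7.00900541e-02,
        2.83910392e-02, -9.76131150e-05]), 'tool_pos': array([ 0.24827275, -0.54593113,  0.22164225]), 'tcp_rot': array([-8.58857030e-04,  9.77314963e-01,  2.11789290e-01, -1.45724038e-04]), 'ft_force': array([-0.87891234,  0.4814881 ,  0.46670551]), 'torque': array([0.0381129 , 0.00239456, 0.03966494]), 'grasp_force': 0.0, 'opening': 0.08773164124720126}
top [0.316 0.068 1.439] [-0.01941107  0.          0.          0.          0.        ]
side [0.328 0.967 1.199] [-0.11530477  0.          0.          0.          0.        ]
```

View pics/top0.png

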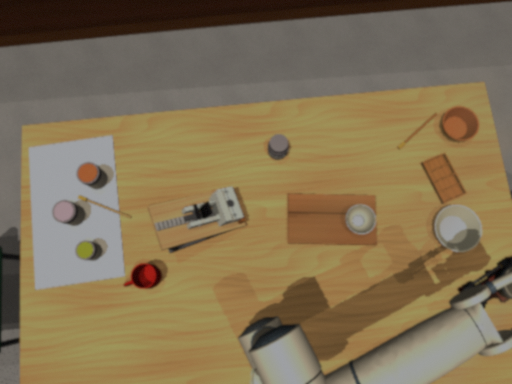

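View pics/side0.png

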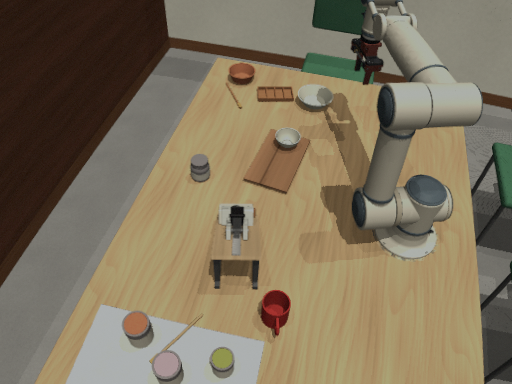

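```bash
python3 - <<'E'
from h import *
t=L("top0");s=L("side0")
a=cv2.resize(t["im"][170:270,130:390],None,fx=3,fy=3,interpolation=cv2.INTER_CUBIC)
b=cv2.resize(s["im"][120:300,190:330],None,fx=3.3,fy=3.3,interpolation=cv2.INTER_CUBIC)[:594]
cv2.imwrite("pics/ta.png",a);cv2.imwrite("pics/sb.png",b);print(a.shape,b.shape)
E
```

```text
(300, 780, 3) (594, 462, 3)
```

View pics/ta.png

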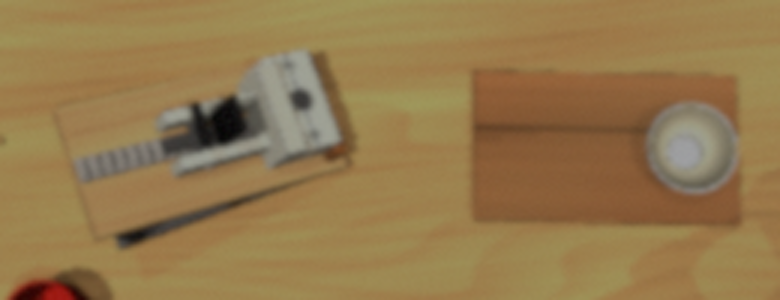

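View pics/sb.png

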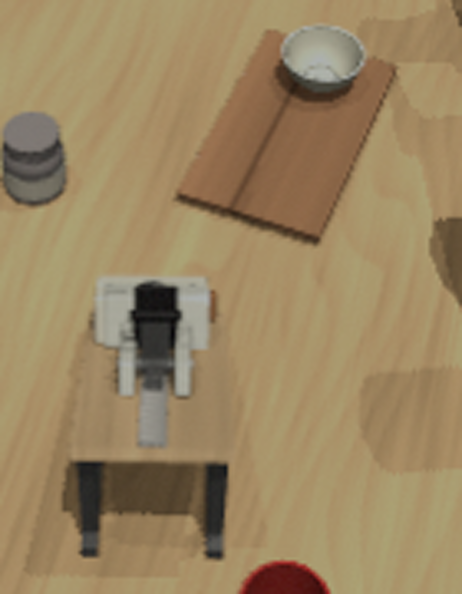

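```bash
python3 - <<'E'
from h import *
t=L("top0");s=L("side0")
T=lambda u,v:(130+(u+.5)/3-.5,170+(v+.5)/3-.5)
S=lambda u,v:(190+(u+.5)/3.3-.5,120+(v+.5)/3.3-.5)
np.set_printoptions(precision=4,suppress=True)
for n,a,b in[("bedfar",(55,108),(72,460)),("bednear",(95,240),(230,460)),("bar",(203,125),(155,316)),("griptop",(228,112),(155,290))]:
    print(n,tri([(t,T(*a)),(s,S(*b))]),pt(t,T(*a)),pt(s,S(*b)))
print("bed mid",pt(t,T(75,175)),"hole",pt(t,T(302,100)),"bedlow",plane(t,T(350,163),.03))
for c in[(474,70),(737,76),(740,223),(473,220)]:print("board",plane(t,T(*c),.02),pt(t,T(*c)))
for c in[(270,32),(395,70),(318,240),(180,196)]:print("boardS",plane(s,S(*c),.02))
print("bowl",pt(t,T(685,150)),plane(t,T(690,147),.065))
print("jar",pt(t,(279,144)),"mug",pt(t,(148,273)))
# point cloud: bed & mould top normals
Ei=np.linalg.inv(t["E"])
def cloud(u0,u1,v0,v1):
    return np.array([pt(t,T(u,v)) for u in range(u0,u1,3) for v in range(v0,v1,3)])
for n,q in[("mouldtop",(288,318,80,130)),("bed",(85,150,185,220))]:
    P=cloud(*q);c=P.mean(0);N=np.linalg.svd(P-c)[2][2];N*=np.sign(N[2]);print(n,c,N,np.degrees(np.arccos(N[2])),np.degrees(np.arctan2(-N[1],-N[0])),abs((P-c)@N).max())
E
```

```text
bedfar [0.5726 0.3708 0.16  ] [0.5749 0.3697 0.1657] [0.6056 0.2812 0.0032]
bednear [0.4392 0.3372 0.1642] [0.4532 0.3712 0.0031] [0.4405 0.3372 0.1643]
bar [0.5398 0.2197 0.1799] [0.5381 0.2186 0.1895] [0.5387 0.2235 0.185 ]
griptop [0.5486 0.1934 0.183 ] [0.5528 0.1951 0.1671] [0.5492 0.1869 0.1743]
bed mid [0.5037 0.3519 0.1715] hole [0.5708 0.1223 0.0974] bedlow [0.5072 0.0782 0.03  ]
board [ 0.6003 -0.0724  0.02  ] [ 0.604  -0.0742  0.0015]
board [ 0.563  -0.3698  0.02  ] [ 0.5665 -0.376  -0.0001]
board [ 0.3976 -0.3467  0.02  ] [ 0.3985 -0.3512  0.0048]
board [ 0.4313 -0.0514  0.02  ] [ 0.4329 -0.0532 -0.0003]
boardS [ 0.5578 -0.3625  0.02  ]
boardS [ 0.396  -0.3382  0.02  ]
boardS [ 0.4315 -0.0457  0.02  ]
boardS [ 0.5925 -0.0661  0.02  ]
bowl [ 0.4842 -0.2964  0.0258] [ 0.4823 -0.2922  0.065 ]
jar [ 0.7562 -0.0567  0.0849] mug [0.3804 0.4193 0.0054]
mouldtop [0.5667 0.1231 0.0971] [ 0.1743 -0.6379  0.7502] 41.39579761751139 105.28239583708364 0.005331937740387869
bed [0.4749 0.3149 0.1568] [ 0.9811 -0.1237  0.1488] 81.4423262414001 172.81155193648394 0.027239097986841057
```

```bash
r='x'; 
python3 -m pendant '[{"dx":2,"dy":-1.5,"dz":-1.5},{"dx":3.5,"dy":-3,"dz":-1},{"dx":3.5,"dy":-3,"dz":-1},{"dx":3.5,"dy":-3,"dz":-1},{"dx":3.5,"dy":-3,"dz":-1}]' | head -c 600
python3 -m pendant '[{"dx":3.5,"dy":-3,"dz":-0.5},{"dx":3.5,"dy":-3,"dz":-0.5},{"dx":3.5,"dy":-3,"dz":-0.5},{"dx":3.5,"dy":-3,"dz":-0.5},{"dx":3.5,"dy":-3}]'| head -c 600
python3 -m pendant '[{"dx":3.5,"dy":-3},{"dx":3.5,"dy":-3},{"dx":3.5,"dy":-3},{"dx":3.5,"dy":-3},{"dx":3.5,"dy":-3}]'| head -c 600
python3 -m pendant '[{"dx":3.5,"dy":-3},{"dx":2,"dy":-2},{"dx":0},{"dx":0}]'
python3 - <<'E'
from h import *
s=get_state();q=s["tcp_rot"];C=R.from_quat([q[1],q[2],q[3],q[0]])
u=np.array([-.211,.840,.5]);n=np.array([.122,-.485,.866]);yb=np.cross(n,u)
G=R.from_matrix(np.c_[-yb,-u,-n]);rv=(C.inv()*G).as_rotvec()
print(s["tool_pos"],s["q"],rv,np.linalg.norm(rv))
snap("wrist","w0")
E
```

```text
[ 0.24827275 -0.54593113  0.22164225] [-1.20069398e+00  9.17786841e-02  1.23173118e+00 -2.04478314e-05
  1.81982494e+00 -5.67136843e-02] [0.5204676  0.04722232 0.17648183] 0.5515997718123606validation failed for argument at $[0]...
validation failed for argument at $[0]...
validation failed for argument at $[0]...
validation failed for argument at $[0]...
```

```bash
python3 -m pendant '[{"dx":2.0,"dy":-1.5,"dz":-1.5,"rx":0,"ry":0,"rz":0,"gripper":1}]'
```

```text
time: 0.25
tool_pos: [0.2588, -0.5246, 0.2338]
tcp_rot: [-0.003, 0.978, 0.21, -0.001]
ft_force: [0.5, -0.1, -0.6]
opening: 0.0876
grasp_force: 0.0
```

```bash
python3 -m pendant '[{"dx":3.6,"dy":-3.1,"dz":-1,"rx":0,"ry":0,"rz":0,"gripper":1},{"dx":3.6,"dy":-3.1,"dz":-1,"rx":0,"ry":0,"rz":0,"gripper":1},{"dx":3.6,"dy":-3.1,"dz":-1,"rx":0,"ry":0,"rz":0,"gripper":1},{"dx":3.6,"dy":-3.1,"dz":-1,"rx":0,"ry":0,"rz":0,"gripper":1},{"dx":3.6,"dy":-3.1,"dz":-1,"rx":0,"ry":0,"rz":0,"gripper":1}]'
python3 -m pendant '[{"dx":3.6,"dy":-3.1,"dz":-0.5,"rx":0,"ry":0,"rz":0,"gripper":1},{"dx":3.6,"dy":-3.1,"dz":-0.5,"rx":0,"ry":0,"rz":0,"gripper":1},{"dx":3.6,"dy":-3.1,"dz":-0.5,"rx":0,"ry":0,"rz":0,"gripper":1},{"dx":3.6,"dy":-3.1,"dz":0,"rx":0,"ry":0,"rz":0,"gripper":1},{"dx":3.6,"dy":-3.1,"dz":0,"rx":0,"ry":0,"rz":0,"gripper":1}]'
python3 -m pendant '[{"dx":3.6,"dy":-3.1,"dz":0,"rx":0,"ry":0,"rz":0,"gripper":1},{"dx":3.6,"dy":-3.1,"dz":0,"rx":0,"ry":0,"rz":0,"gripper":1},{"dx":3.6,"dy":-3.1,"dz":0,"rx":0,"ry":0,"rz":0,"gripper":1},{"dx":3.6,"dy":-3.1,"dz":0,"rx":0,"ry":0,"rz":0,"gripper":1},{"dx":3.6,"dy":-3.1,"dz":0,"rx":0,"ry":0,"rz":0,"gripper":1}]'
python3 -m pendant '[{"dx":0,"dy":0,"dz":0,"rx":0.104,"ry":0.0094,"rz":0.035,"gripper":1},{"dx":0,"dy":0,"dz":0,"rx":0.104,"ry":0.0094,"rz":0.035,"gripper":1},{"dx":0,"dy":0,"dz":0,"rx":0.104,"ry":0.0094,"rz":0.035,"gripper":1},{"dx":0,"dy":0,"dz":0,"rx":0.104,"ry":0.0094,"rz":0.035,"gripper":1},{"dx":0,"dy":0,"dz":0,"rx":0.104,"ry":0.0094,"rz":0.035,"gripper":1}]'
python3 -m pendant '[{"dx":0,"dy":0,"dz":0,"rx":0,"ry":0,"rz":0,"gripper":1},{"dx":0,"dy":0,"dz":0,"rx":0,"ry":0,"rz":0,"gripper":1}]'
python3 - <<'E'
from h import *
s=get_state();q=s["tcp_rot"];C=R.from_quat([q[1],q[2],q[3],q[0]])
u=np.array([-.211,.840,.5]);n=np.array([.122,-.485,.866]);yb=np.cross(n,u)
G=R.from_matrix(np.c_[-yb,-u,-n]);rv=(C.inv()*G).as_rotvec()
print(s["tool_pos"],s["q"],rv)
snap("wrist","w0")
cv2.imwrite("pics/w0b.png",cv2.resize(L("w0")["im"],None,fx=1.5,fy=1.5,interpolation=cv2.INTER_CUBIC))
E
```

```text
time: 0.75
tool_pos: [0.3604, -0.3068, 0.2878]
tcp_rot: [-0.0, 0.977, 0.212, 0.0]
ft_force: [0.4, 0.2, 0.5]
opening: 0.0877
grasp_force: 0.0
time: 1.25
tool_pos: [0.4601, -0.0911, 0.3028]
tcp_rot: [0.0, 0.977, 0.212, 0.0]
ft_force: [0.3, -0.5, -0.9]
opening: 0.0875
grasp_force: 0.0
time: 1.75
tool_pos: [0.5598, 0.1246, 0.3024]
tcp_rot: [0.0, 0.977, 0.212, -0.0]
ft_force: [0.7, -0.9, 0.3]
opening: 0.0878
grasp_force: 0.0
time: 2.25
tool_pos: [0.5596, 0.1226, 0.3028]
tcp_rot: [-0.258, 0.958, 0.119, -0.032]
ft_force: [-0.4, -0.0, -0.6]
opening: 0.0873
grasp_force: 0.0
time: 2.45
tool_pos: [0.5595, 0.1219, 0.3019]
tcp_rot: [-0.255, 0.959, 0.119, -0.032]
ft_force: [0.5, -0.1, 0.7]
opening: 0.0877
grasp_force: 0.0
[0.55954062 0.12193405 0.30193029] [-0.13288899  0.11169231  1.14982938  0.53900059  2.02669352  1.39682798] [0.00402441 0.00105309 0.00071441]
```

View pics/w0b.png

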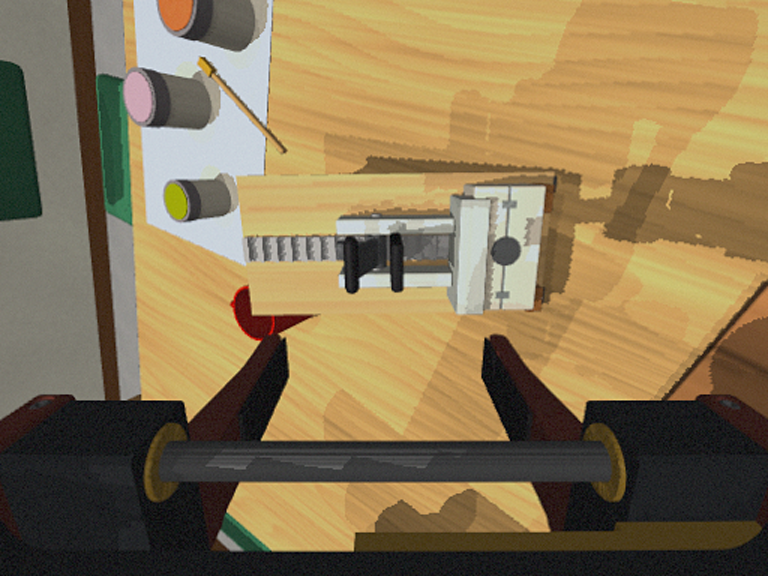

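```bash
cat >> h.py <<'E'
def tool():
    s=get_state();q=s["tcp_rot"];return np.array(s["tool_pos"]),R.from_quat([q[1],q[2],q[3],q[0]]).as_matrix()
E
python3 - <<'E'
from h import *
np.set_printoptions(precision=4,suppress=True)
t=L("top0");s=L("side0");w=L("w0")
W=lambda u,v:((u+.5)/1.5-.5,(v+.5)/1.5-.5)
T=lambda u,v:(130+(u+.5)/3-.5,170+(v+.5)/3-.5)
S=lambda u,v:(190+(u+.5)/3.3-.5,120+(v+.5)/3.3-.5)
p,M=tool()
print("campos tool",M.T@(np.linalg.inv(w["E"])[:3,3]-p))
for n,uv,o in[("bar",(352,264),[(t,T(203,125)),(s,S(155,316))]),("grip",(397,262),[(t,T(228,112))]),("hole",(506,250),[(t,T(302,100))]),("bedfar",(238,176),[(t,T(55,108)),(s,S(72,460))]),("bednear",(249,318),[(t,T(95,240)),(s,S(230,460))]),("mc1",(550,183),[]),("mc2",(541,312),[]),("lip1",(478,195),[]),("lip2",(474,312),[])]:
    a=pt(w,W(*uv));b=tri([(w,W(*uv))]+o) if o else a
    print(n,a,b,"tool:",M.T@(a-p),M.T@(b-p))
def fit(n,u0,u1,v0,v1):
    P=np.array([pt(w,(u,v)) for u in range(u0,u1) for v in range(v0,v1)]);P=P[~np.isnan(P).any(1)]
    c=np.median(P,0);P=P[np.linalg.norm(P-c,axis=1)<.05];c=P.mean(0);N=np.linalg.svd(P-c)[2][2];N*=np.sign(N[2])
    print(n,c,N,np.degrees(np.arccos(N[2])),np.degrees(np.arctan2(-N[1],-N[0])),np.std((P-c)@N),"tool",M.T@(c-p),M.T@N)
fit("bed",172,220,185,202);fit("bedb",172,220,122,152);fit("mould",332,358,132,155);fit("mould2",332,356,180,200)
E
```

```text
campos tool [ 0.0829  0.0004 -0.1619]
bar [0.5419 0.2171 0.1876] [0.5394 0.2203 0.1814] tool: [ 0.0061 -0.0261  0.1476] [ 0.0045 -0.0262  0.1548]
grip [0.5538 0.1842 0.1766] [0.5511 0.1922 0.166 ] tool: [0.0096 0.0096 0.1399] [0.0089 0.0075 0.1532]
hole [0.5709 0.1224 0.0963] [0.571  0.1223 0.0965] tool: [0.0109 0.1051 0.1778] [0.0109 0.1051 0.1776]
bedfar [0.5716 0.3667 0.173 ] [0.5709 0.3721 0.166 ] tool: [ 0.0717 -0.1384  0.2286] [ 0.0723 -0.1396  0.2374]
bednear [0.3434 0.439  0.0722] [0.4359 0.3373 0.1728] tool: [-0.1317 -0.198   0.3786] [-0.067  -0.1426  0.2312]
mc1 [0.6299 0.1134 0.0521] [0.6299 0.1134 0.0521] tool: [0.0658 0.1472 0.2046] [0.0658 0.1472 0.2046]
mc2 [ 0.4941  0.0797 -0.0001] [ 0.4941  0.0797 -0.0001] tool: [-0.0742  0.1724  0.2503] [-0.0742  0.1724  0.2503]
lip1 [0.6101 0.1572 0.1092] [0.6101 0.1572 0.1092] tool: [0.0574 0.0778 0.1786] [0.0574 0.0778 0.1786]
lip2 [0.514  0.1269 0.1167] [0.514  0.1269 0.1167] tool: [-0.0432  0.0791  0.1692] [-0.0432  0.0791  0.1692]
bed [0.4723 0.3008 0.1517] [ 0.1287 -0.4827  0.8663] 29.970842283181593 104.92626087915538 0.0003201696946439903 tool [-0.0407 -0.0936  0.2274] [ 0.0067  0.0039 -1.    ]
bedb [0.5562 0.3171 0.1484] [ 0.1291 -0.4841  0.8654] 30.067978158148883 104.93370578153814 0.0003149737674729622 tool [ 0.0445 -0.0877  0.228 ] [ 0.0068  0.0056 -1.    ]
mould [0.6014 0.1245 0.0918] [ 0.1175 -0.4873  0.8653] 30.083728923944552 103.56180894748375 0.00035887949761867846 tool [0.0409 0.1121 0.179 ] [-0.0052  0.0058 -1.    ]
mould2 [0.5427 0.1053 0.0898] [ 0.1347 -0.4755  0.8693] 29.618916945922322 105.81997816190288 0.0003392326229547078 tool [-0.0207  0.1167  0.1786] [ 0.0143 -0.0024 -0.9999]
```

```bash
python3 -m pendant '[{"dx":0.45,"dy":-0.2,"dz":3,"rx":0,"ry":0,"rz":0,"gripper":0.88},{"dx":0.45,"dy":-0.2,"dz":3,"rx":0,"ry":0,"rz":0,"gripper":0.88},{"dx":0,"dy":0,"dz":3,"rx":0,"ry":0,"rz":0,"gripper":0.88},{"dx":0,"dy":0,"dz":2,"rx":0,"ry":0,"rz":0,"gripper":0.88},{"dx":0,"dy":0,"dz":1,"rx":0,"ry":0,"rz":0,"gripper":0.88}]'
python3 -m pendant '[{"dx":0,"dy":0,"dz":1.2,"rx":0,"ry":0,"rz":0,"gripper":0.88},{"dx":0,"dy":0,"dz":1.2,"rx":0,"ry":0,"rz":0,"gripper":0.88},{"dx":0,"dy":0,"dz":1.2,"rx":0,"ry":0,"rz":0,"gripper":0.88},{"dx":0,"dy":0,"dz":1.2,"rx":0,"ry":0,"rz":0,"gripper":0.88},{"dx":0,"dy":0,"dz":0,"rx":0,"ry":0,"rz":0,"gripper":0.88}]'
python3 - <<'E'
from h import *
snap("wrist","w1");cv2.imwrite("pics/w1b.png",L("w1")["im"][60:300])
print(tool()[0])
E
```

```text
time: 3.0
tool_pos: [0.5516, 0.1879, 0.1995]
tcp_rot: [-0.255, 0.959, 0.121, -0.032]
ft_force: [0.5, 0.7, 0.3]
opening: 0.0772
grasp_force: 0.0
time: 3.5
tool_pos: [0.546, 0.2097, 0.157]
tcp_rot: [-0.256, 0.959, 0.119, -0.033]
ft_force: [0.3, 0.2, -0.5]
opening: 0.0772
grasp_force: 0.0
[0.54638167 0.20945889 0.15804491]
```

View pics/w1b.png

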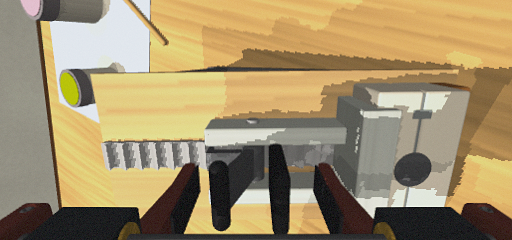

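The fingers (about columns 170 and 335) straddle bar (220) and grip plate (280) with room on both sides. Squeeze.

```bash
python3 -m pendant '[{"dx":0,"dy":0.1,"dz":0,"rx":0,"ry":0,"rz":0,"gripper":0.5},{"dx":0,"dy":0.1,"dz":0,"rx":0,"ry":0,"rz":0,"gripper":0.4},{"dx":0,"dy":0.1,"dz":0,"rx":0,"ry":0,"rz":0,"gripper":0.3},{"dx":0,"dy":0.1,"dz":0,"rx":0,"ry":0,"rz":0,"gripper":0.2},{"dx":0,"dy":0,"dz":0,"rx":0,"ry":0,"rz":0,"gripper":0.2}]'
python3 -m pendant '[{"dx":0,"dy":0,"dz":0,"rx":0,"ry":0,"rz":0,"gripper":0.2},{"dx":0,"dy":0,"dz":0,"rx":0,"ry":0,"rz":0,"gripper":0.2},{"dx":0,"dy":0,"dz":0,"rx":0,"ry":0,"rz":0,"gripper":0.2},{"dx":0,"dy":0,"dz":0,"rx":0,"ry":0,"rz":0,"gripper":0.2}]'
```

```text
time: 4.05
tool_pos: [0.5481, 0.2064, 0.1585]
tcp_rot: [-0.257, 0.959, 0.12, -0.031]
ft_force: [-1.5, 3.5, 5.6]
opening: 0.0409
grasp_force: 2.5
time: 4.45
tool_pos: [0.5487, 0.2044, 0.1573]
tcp_rot: [-0.255, 0.959, 0.119, -0.031]
ft_force: [1.7, -5.3, 2.6]
opening: 0.0267
grasp_force: 30.0
```

```bash
python3 -m pendant '[{"dx":0,"dy":-1,"dz":0,"rx":0,"ry":0,"rz":0,"gripper":0.2},{"dx":0,"dy":-1,"dz":0,"rx":0,"ry":0,"rz":0,"gripper":0.2},{"dx":0,"dy":-1,"dz":0,"rx":0,"ry":0,"rz":0,"gripper":0.2},{"dx":0,"dy":-1,"dz":0,"rx":0,"ry":0,"rz":0,"gripper":0.2},{"dx":0,"dy":-1,"dz":0,"rx":0,"ry":0,"rz":0,"gripper":0.2}]'
python3 -m pendant '[{"dx":0,"dy":-1,"dz":0,"rx":0,"ry":0,"rz":0,"gripper":0.2},{"dx":0,"dy":-1,"dz":0,"rx":0,"ry":0,"rz":0,"gripper":0.2},{"dx":0,"dy":-0.5,"dz":0,"rx":0,"ry":0,"rz":0,"gripper":0.2},{"dx":0,"dy":-0.3,"dz":0,"rx":0,"ry":0,"rz":0,"gripper":0.2},{"dx":0,"dy":0,"dz":0,"rx":0,"ry":0,"rz":0,"gripper":0.2}]'
```

```text
time: 4.95
tool_pos: [0.5377, 0.2456, 0.1818]
tcp_rot: [-0.254, 0.96, 0.118, -0.031]
ft_force: [0.2, -9.8, 3.2]
opening: 0.0268
grasp_force: 30.0
time: 5.45
tool_pos: [0.5313, 0.2697, 0.1962]
tcp_rot: [-0.254, 0.959, 0.119, -0.031]
ft_force: [-1.9, -7.7, 4.9]
opening: 0.027
grasp_force: 30.0
```

```bash
python3 -m pendant '[{"dx":0,"dy":-0.2,"dz":0,"rx":0,"ry":0,"rz":0,"gripper":0.2},{"dx":0,"dy":-0.1,"dz":0,"rx":0,"ry":0,"rz":0,"gripper":0.2},{"dx":0,"dy":0,"dz":0,"rx":0,"ry":0,"rz":0,"gripper":0.2}]'
```

```text
time: 5.75
tool_pos: [0.531, 0.2708, 0.1968]
tcp_rot: [-0.253, 0.96, 0.118, -0.032]
ft_force: [-1.3, -12.3, 3.7]
opening: 0.0267
grasp_force: 30.0
```

```bash
python3 -m pendant '[{"dx":0,"dy":0,"dz":0,"rx":0,"ry":0,"rz":0,"gripper":0.88},{"dx":0,"dy":0,"dz":0,"rx":0,"ry":0,"rz":0,"gripper":0.88},{"dx":0,"dy":0,"dz":0,"rx":0,"ry":0,"rz":0,"gripper":0.88},{"dx":0,"dy":-0.3,"dz":0,"rx":0,"ry":0,"rz":0,"gripper":0.88},{"dx":0,"dy":-0.1,"dz":0,"rx":0,"ry":0,"rz":0,"gripper":0.88}]'
python3 -m pendant '[{"dx":0,"dy":0,"dz":0,"rx":0,"ry":0,"rz":0,"gripper":0.88},{"dx":0,"dy":0,"dz":0,"rx":0,"ry":0,"rz":0,"gripper":0.88},{"dx":0,"dy":0,"dz":0,"rx":0,"ry":0,"rz":0,"gripper":0.88},{"dx":0,"dy":0,"dz":-1,"rx":0,"ry":0,"rz":0,"gripper":0.88},{"dx":0,"dy":0,"dz":-2,"rx":0,"ry":0,"rz":0,"gripper":0.88}]'
python3 -m pendant '[{"dx":0,"dy":0,"dz":-3,"rx":0,"ry":0,"rz":0,"gripper":1},{"dx":0,"dy":1,"dz":-3,"rx":0,"ry":0,"rz":0,"gripper":1},{"dx":0,"dy":3,"dz":-1,"rx":0,"ry":0,"rz":0,"gripper":1},{"dx":0,"dy":4,"dz":0,"rx":0,"ry":0,"rz":0,"gripper":1},{"dx":0,"dy":3,"dz":0,"rx":0,"ry":0,"rz":0,"gripper":1}]'
python3 -m pendant '[{"dx":0,"dy":0,"dz":0,"rx":0,"ry":0,"rz":0,"gripper":1},{"dx":0,"dy":0,"dz":0,"rx":0,"ry":0,"rz":0,"gripper":1}]'
python3 - <<'E'
from h import *
snap("wrist","w2");cv2.imwrite("pics/w2b.png",cv2.resize(L("w2")["im"],None,fx=1.5,fy=1.5,interpolation=cv2.INTER_CUBIC))
print(tool())
E
```

```text
time: 6.25
tool_pos: [0.5296, 0.2776, 0.1993]
tcp_rot: [-0.256, 0.959, 0.119, -0.032]
ft_force: [0.6, -0.1, 0.1]
opening: 0.0639
grasp_force: 0.0
time: 6.75
tool_pos: [0.5326, 0.2628, 0.2245]
tcp_rot: [-0.256, 0.959, 0.119, -0.033]
ft_force: [-0.6, 0.4, -0.9]
opening: 0.0774
grasp_force: 0.0
time: 7.25
tool_pos: [0.5658, 0.1344, 0.2314]
tcp_rot: [-0.255, 0.959, 0.119, -0.031]
ft_force: [0.2, 0.8, -1.5]
opening: 0.0876
grasp_force: 0.0
time: 7.45
tool_pos: [0.5654, 0.1362, 0.2315]
tcp_rot: [-0.256, 0.959, 0.119, -0.032]
ft_force: [-0.4, -0.4, 0.5]
opening: 0.0881
grasp_force: 0.0
(array([0.56536494, 0.13687794, 0.23230208]), array([[ 0.96951849,  0.213136  , -0.12085919],
       [ 0.24501362, -0.84034777,  0.48351209],
       [ 0.00149008, -0.49838606, -0.86695393]]))
```

View pics/w2b.png

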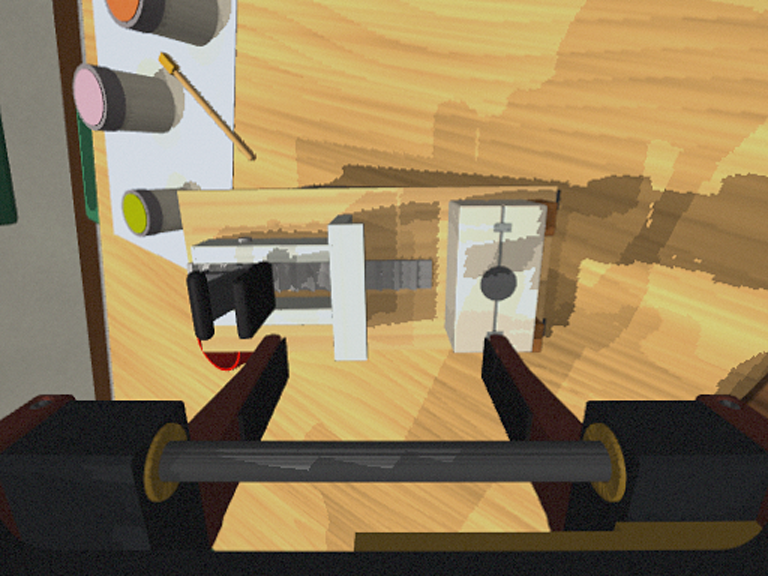

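The jaw is fully back and the lever released. The mould is still on the bed, its pour hole at (498,283) and its top's corners at about (463,202), (546,205) and (533,350).

```bash
python3 - <<'E'
from h import *
np.set_printoptions(precision=4,suppress=True)
w=L("w2");p,M=tool();W=lambda u,v:((u+.5)/1.5-.5,(v+.5)/1.5-.5)
print("prev hole pred",M.T@(np.array([.571,.1223,.0965])-p))
for n,uv in[("hole",(498,283)),("c1",(467,208)),("c2",(540,212)),("c3",(528,343)),("bed",(405,220)),("bed",(400,335))]:print(n,M.T@(pt(w,W(*uv))-p))
E
```

```text
prev hole pred [0.0017 0.0811 0.11  ]
hole [0.0011 0.0808 0.1105]
c1 [0.0537 0.0558 0.1119]
c2 [0.051  0.1055 0.1117]
c3 [-0.0462  0.1076  0.1114]
bed [0.039  0.0164 0.1612]
bed [-0.0614  0.0133  0.1602]
```

```bash
python3 -m pendant '[{"dx":0.1,"dy":3,"dz":0,"rx":0,"ry":0,"rz":0,"gripper":1},{"dx":0,"dy":3,"dz":1,"rx":0,"ry":0,"rz":0,"gripper":1},{"dx":0,"dy":2.1,"dz":2,"rx":0,"ry":0,"rz":0,"gripper":1},{"dx":0,"dy":0,"dz":2,"rx":0,"ry":0,"rz":0,"gripper":1},{"dx":0,"dy":0,"dz":2,"rx":0,"ry":0,"rz":0,"gripper":1}]'
python3 -m pendant '[{"dx":0,"dy":0,"dz":2,"rx":0,"ry":0,"rz":0,"gripper":1},{"dx":0,"dy":0,"dz":2,"rx":0,"ry":0,"rz":0,"gripper":1},{"dx":0,"dy":0,"dz":1.5,"rx":0,"ry":0,"rz":0,"gripper":1},{"dx":0,"dy":0,"dz":1.2,"rx":0,"ry":0,"rz":0,"gripper":1},{"dx":0,"dy":0,"dz":1.2,"rx":0,"ry":0,"rz":0,"gripper":1}]'
python3 -m pendant '[{"dx":0,"dy":0,"dz":0,"rx":0,"ry":0,"rz":0,"gripper":0.6},{"dx":0,"dy":0,"dz":0,"rx":0,"ry":0,"rz":0,"gripper":0.4},{"dx":0,"dy":0,"dz":0,"rx":0,"ry":0,"rz":0,"gripper":0.4},{"dx":0,"dy":0,"dz":0,"rx":0,"ry":0,"rz":0,"gripper":0.4},{"dx":0,"dy":0,"dz":0,"rx":0,"ry":0,"rz":0,"gripper":0.4}]'
```

```text
time: 8.0
tool_pos: [0.5751, 0.1035, 0.1306]
tcp_rot: [-0.256, 0.959, 0.12, -0.031]
ft_force: [0.0, 0.4, -0.4]
opening: 0.0877
grasp_force: 0.0
time: 8.5
tool_pos: [0.5655, 0.1416, 0.0619]
tcp_rot: [-0.256, 0.959, 0.12, -0.031]
ft_force: [-0.2, -0.3, 0.2]
opening: 0.0877
grasp_force: 0.0
time: 9.0
tool_pos: [0.5658, 0.1404, 0.0625]
tcp_rot: [-0.256, 0.959, 0.119, -0.031]
ft_force: [0.3, -2.1, 1.7]
opening: 0.0597
grasp_force: 29.9
```

```bash
python3 -m pendant '[{"dx":0,"dy":0,"dz":-0.5,"rx":0,"ry":0,"rz":0,"gripper":0.4},{"dx":0,"dy":0,"dz":-1.5,"rx":0,"ry":0,"rz":0,"gripper":0.4},{"dx":0,"dy":0,"dz":-2.5,"rx":0,"ry":0,"rz":0,"gripper":0.4},{"dx":0,"dy":0,"dz":-3,"rx":0,"ry":0,"rz":0,"gripper":0.4},{"dx":0,"dy":0,"dz":-3,"rx":0,"ry":0,"rz":0,"gripper":0.4}]'
python3 -m pendant '[{"dx":0,"dy":0,"dz":-2.5,"rx":0,"ry":0,"rz":0,"gripper":0.4},{"dx":0,"dy":0,"dz":-1,"rx":0,"ry":0,"rz":0,"gripper":0.4},{"dx":0,"dy":0,"dz":0,"rx":0,"ry":0,"rz":0,"gripper":0.4},{"dx":0,"dy":0,"dz":0,"rx":0,"ry":0,"rz":0,"gripper":0.4}]'
python3 - <<'E'
from h import *
np.set_printoptions(precision=4,suppress=True)
p,M=tool();print(p)
b=np.array([.122,.9925,0]);z=np.array([0,0,-1.]);y=-b;x=np.cross(y,z)
G=np.c_[x,y,z];rv=R.from_matrix(M.T@G).as_rotvec();print("rv",rv,np.linalg.norm(rv))
d=np.array([.505,-.132,.02+.10])-p;print("d world",d,"in tool now",M.T@d,"in final",G.T@d)
E
```

```text
time: 9.5
tool_pos: [0.578, 0.0889, 0.154]
tcp_rot: [-0.256, 0.959, 0.119, -0.032]
ft_force: [1.3, 0.4, -3.3]
opening: 0.0599
grasp_force: 29.9
time: 9.9
tool_pos: [0.582, 0.0732, 0.182]
tcp_rot: [-0.256, 0.959, 0.119, -0.032]
ft_force: [-0.5, 0.2, -3.3]
opening: 0.0597
grasp_force: 29.9
[0.582  0.0732 0.182 ]
rv [-0.5156  0.0976  0.361 ] 0.6369577281168193
d world [-0.077  -0.2052 -0.062 ] in tool now [-0.1248  0.1871 -0.0359] in final [-0.0514  0.213   0.062 ]
```

```bash
python3 -m pendant '[{"dx":0,"dy":0,"dz":0,"rx":-0.103,"ry":0.0195,"rz":0.072,"gripper":0.4},{"dx":0,"dy":0,"dz":0,"rx":-0.103,"ry":0.0195,"rz":0.072,"gripper":0.4},{"dx":0,"dy":0,"dz":0,"rx":-0.103,"ry":0.0195,"rz":0.072,"gripper":0.4},{"dx":0,"dy":0,"dz":0,"rx":-0.103,"ry":0.0195,"rz":0.072,"gripper":0.4},{"dx":0,"dy":0,"dz":0,"rx":-0.103,"ry":0.0195,"rz":0.072,"gripper":0.4}]'
python3 -m pendant '[{"dx":-0.7,"dy":3,"dz":0.5,"rx":0,"ry":0,"rz":0,"gripper":0.4},{"dx":-1,"dy":4,"dz":1,"rx":0,"ry":0,"rz":0,"gripper":0.4},{"dx":-1,"dy":4,"dz":1,"rx":0,"ry":0,"rz":0,"gripper":0.4},{"dx":-1,"dy":4,"dz":1,"rx":0,"ry":0,"rz":0,"gripper":0.4},{"dx":-0.7,"dy":3,"dz":1,"rx":0,"ry":0,"rz":0,"gripper":0.4}]'
python3 -m pendant '[{"dx":-0.5,"dy":2,"dz":0.5,"rx":0,"ry":0,"rz":0,"gripper":0.4},{"dx":-0.2,"dy":1,"dz":0,"rx":0,"ry":0,"rz":0,"gripper":0.4},{"dx":0,"dy":0,"dz":0,"rx":0,"ry":0,"rz":0,"gripper":0.4},{"dx":0,"dy":0,"dz":0,"rx":0,"ry":0,"rz":0,"gripper":0.4},{"dx":0,"dy":0,"dz":0,"rx":0,"ry":0,"rz":0,"gripper":0.4}]'
python3 - <<'E'
from h import *
np.set_printoptions(precision=4,suppress=True)
p,M=tool();print(p,M[:,1],M[:,2])
snap("wrist","w3");cv2.imwrite("pics/w3b.png",cv2.resize(L("w3")["im"],None,fx=1.5,fy=1.5,interpolation=cv2.INTER_CUBIC))
E
```

```text
time: 10.4
tool_pos: [0.5814, 0.0737, 0.1819]
tcp_rot: [0.001, 0.998, -0.062, 0.0]
ft_force: [0.6, 0.1, -3.7]
opening: 0.0601
grasp_force: 29.9
time: 10.9
tool_pos: [0.515, -0.1009, 0.1354]
tcp_rot: [-0.001, 0.998, -0.06, -0.001]
ft_force: [0.3, -0.6, -3.6]
opening: 0.0599
grasp_force: 29.9
time: 11.4
tool_pos: [0.5069, -0.128, 0.1331]
tcp_rot: [-0.001, 0.998, -0.06, 0.001]
ft_force: [0.1, 0.5, -2.8]
opening: 0.0598
grasp_force: 29.9
[ 0.5069 -0.128   0.1331] [-0.1193 -0.9929 -0.0013] [ 0.0022  0.0011 -1.    ]
```

View pics/w3b.png

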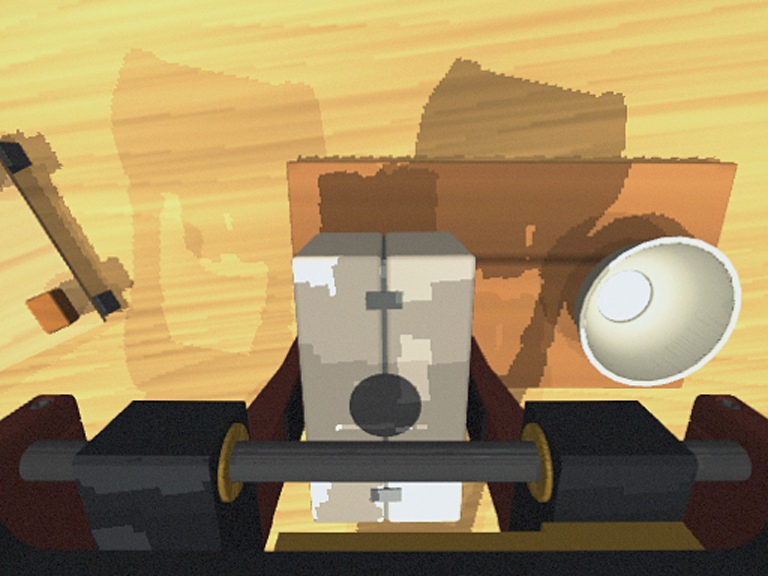

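The mould hangs level and square over the board. The board's far corners are at (288,162) and (738,164), and the bowl is clear to the right.

```bash
python3 - <<'E'
from h import *
np.set_printoptions(precision=4,suppress=True)
w=L("w3");p,M=tool();W=lambda u,v:((u+.5)/1.5-.5,(v+.5)/1.5-.5)
a=plane(w,W(288,162),.02);b=plane(w,W(738,164),.02);e=(a-b);print(a,b,np.linalg.norm(e));e/=np.linalg.norm(e)
print(pt(w,W(300,180)),pt(w,W(560,185)),e)
f=a-.075*e+.085*np.cross(e,[0,0,1])*np.array([1,1,0])*-1
f2=a-.075*e-.085*np.array([e[1],-e[0],0]);print("free",f2,"tool delta",M.T@(f2-p))
print("mould top z",pt(w,W(345,300)), pt(w,W(430,340)))
E
```

```text
[ 0.5977 -0.074   0.02  ] [ 0.5613 -0.37    0.02  ] 0.29820080775935304
[ 0.5855 -0.0799  0.0207] [ 0.5616 -0.2522  0.0204] [0.122  0.9925 0.    ]
free [ 0.5042 -0.1381  0.02  ] tool delta [-0.0017  0.0104  0.1131]
mould top z [ 0.5476 -0.1192  0.171 ] [ 0.53   -0.1459  0.1712]
```

```bash
python3 -m pendant '[{"dx":-0.1,"dy":0.4,"dz":1.5,"rx":0,"ry":0,"rz":0,"gripper":0.4},{"dx":0,"dy":0.3,"dz":2.5,"rx":0,"ry":0,"rz":0,"gripper":0.4},{"dx":0,"dy":0,"dz":2.5,"rx":0,"ry":0,"rz":0,"gripper":0.4},{"dx":0,"dy":0,"dz":1.5,"rx":0,"ry":0,"rz":0,"gripper":0.4},{"dx":0,"dy":0,"dz":0.8,"rx":0,"ry":0,"rz":0,"gripper":0.4}]'
python3 -m pendant '[{"dx":0,"dy":0,"dz":0.4,"rx":0,"ry":0,"rz":0,"gripper":0.4},{"dx":0,"dy":0,"dz":0.2,"rx":0,"ry":0,"rz":0,"gripper":0.4},{"dx":0,"dy":0,"dz":0.2,"rx":0,"ry":0,"rz":0,"gripper":0.4},{"dx":0,"dy":0,"dz":0.1,"rx":0,"ry":0,"rz":0,"gripper":0.4},{"dx":0,"dy":0,"dz":0,"rx":0,"ry":0,"rz":0,"gripper":0.4}]'
```

```text
time: 11.95
tool_pos: [0.5036, -0.1354, 0.0423]
tcp_rot: [-0.001, 0.998, -0.06, -0.001]
ft_force: [-0.6, -0.2, -2.4]
opening: 0.0601
grasp_force: 29.9
time: 12.45
tool_pos: [0.505, -0.136, 0.0363]
tcp_rot: [-0.0, 0.998, -0.061, 0.001]
ft_force: [-0.2, -0.8, -4.0]
opening: 0.06
grasp_force: 29.9
```

```bash
python3 -m pendant '[{"dx":0,"dy":0,"dz":0.1,"rx":0,"ry":0,"rz":0,"gripper":0.4},{"dx":0,"dy":0,"dz":0.1,"rx":0,"ry":0,"rz":0,"gripper":0.4},{"dx":0,"dy":0,"dz":0,"rx":0,"ry":0,"rz":0,"gripper":0.4}]'
python3 -m pendant '[{"dx":0,"dy":0,"dz":0.1,"rx":0,"ry":0,"rz":0,"gripper":0.4},{"dx":0,"dy":0,"dz":0,"rx":0,"ry":0,"rz":0,"gripper":0.4}]'
```

```text
time: 12.75
tool_pos: [0.5046, -0.1359, 0.0337]
tcp_rot: [-0.0, 0.998, -0.061, 0.001]
ft_force: [-0.8, 0.2, -3.4]
opening: 0.0604
grasp_force: 29.9
time: 12.95
tool_pos: [0.5048, -0.136, 0.0328]
tcp_rot: [-0.0, 0.998, -0.061, 0.001]
ft_force: [0.7, 0.0, -3.2]
opening: 0.06
grasp_force: 29.9
```

```bash
python3 -m pendant '[{"dx":0,"dy":0,"dz":0.08,"rx":0,"ry":0,"rz":0,"gripper":0.4},{"dx":0,"dy":0,"dz":0,"rx":0,"ry":0,"rz":0,"gripper":0.4}]'
python3 -m pendant '[{"dx":0,"dy":0,"dz":0.08,"rx":0,"ry":0,"rz":0,"gripper":0.4},{"dx":0,"dy":0,"dz":0,"rx":0,"ry":0,"rz":0,"gripper":0.4}]'
```

```text
time: 13.15
tool_pos: [0.5048, -0.136, 0.0327]
tcp_rot: [-0.0, 0.998, -0.061, 0.001]
ft_force: [-3.7, 0.1, 1.7]
opening: 0.0599
grasp_force: 29.9
time: 13.35
tool_pos: [0.505, -0.1359, 0.0325]
tcp_rot: [-0.0, 0.998, -0.06, 0.001]
ft_force: [-5.1, 1.7, 6.4]
opening: 0.0603
grasp_force: 30.0
```

Touched down (vertical force has reversed). Release and retreat.

```bash
python3 -m pendant '[{"dx":0,"dy":0,"dz":0,"rx":0,"ry":0,"rz":0,"gripper":0.75},{"dx":0,"dy":0,"dz":0,"rx":0,"ry":0,"rz":0,"gripper":0.95},{"dx":0,"dy":0,"dz":0,"rx":0,"ry":0,"rz":0,"gripper":0.95},{"dx":0,"dy":0,"dz":-0.5,"rx":0,"ry":0,"rz":0,"gripper":0.95},{"dx":0,"dy":0,"dz":-2,"rx":0,"ry":0,"rz":0,"gripper":0.95}]'
python3 -m pendant '[{"dx":0,"dy":0,"dz":-3,"rx":0,"ry":0,"rz":0,"gripper":0.95},{"dx":0,"dy":0,"dz":-4,"rx":0,"ry":0,"rz":0,"gripper":0.95},{"dx":0,"dy":0,"dz":-4,"rx":0,"ry":0,"rz":0,"gripper":0.95},{"dx":0,"dy":0,"dz":-2,"rx":0,"ry":0,"rz":0,"gripper":0.95},{"dx":0,"dy":0,"dz":0,"rx":0,"ry":0,"rz":0,"gripper":0.95}]'
python3 - <<'E'
from h import *
snap("wrist","w4");cv2.imwrite("pics/w4b.png",L("w4")["im"])
E
```

```text
time: 13.85
tool_pos: [0.5032, -0.1355, 0.0542]
tcp_rot: [-0.001, 0.998, -0.061, -0.001]
ft_force: [0.3, -0.5, -0.3]
opening: 0.0831
grasp_force: 0.0
time: 14.35
tool_pos: [0.506, -0.1366, 0.1907]
tcp_rot: [0.001, 0.998, -0.061, 0.004]
ft_force: [0.4, -0.0, 0.2]
opening: 0.0834
grasp_force: 0.0
```

View pics/w4b.png

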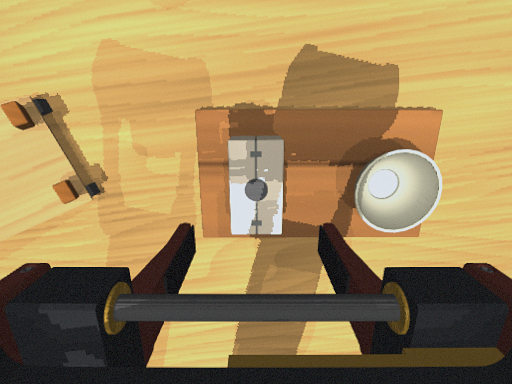

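```bash
python3 - <<'E'
from h import *
w=L("w4");print(pt(w,(256,189)),plane(w,(256,189),.07),pt(w,(240,170)),pt(w,(275,215)))
print([plane(w,c,.02) for c in[(196,109),(442,110),(419,237),(204,237)]])
print(sign_off())
E
```

```text
[ 0.50494576 -0.13566509  0.07121362] [ 0.50459525 -0.13562137  0.07      ] [ 0.52825004 -0.12100673  0.07074636] [ 0.47139177 -0.1534668   0.07065377]
[array([ 0.59810172, -0.07449936,  0.02      ]), array([ 0.56145234, -0.36845039,  0.02      ]), array([ 0.39373709, -0.35030893,  0.02      ]), array([ 0.43014752, -0.05390052,  0.02      ])]
the job is handed in; nothing more can be done
None
```

The job is handed in: the jaw is back at its stop with the lever let go, and the mould stands pour hole up and square on the board, about 3 mm from the middle of the free half, with the bowl, jar and mug left untouched; no verdict was shown.

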